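# Find the instrument box that rattles and hold it up

### The arm

A 6-joint arm with a two-finger parallel gripper is mounted at the origin on a cart in front of the work surface, level with it; the furniture and walls round the work are solid. World frame = base frame: x ahead of the robot, y to its left, z up, the work surface at z = 0. Lengths are in m, angles in rad, forces in N, time in s.
With the tool pointing down it reaches from about 0.3 to 0.875 m from the base axis. Payload 6.4 kg.
Tool frame: the origin (TCP) lies midway between the tips of the shut fingers; the grasp point (between the pads) lies 19 mm behind it; z points along the fingers, y is the line along which they close (so a half turn about z gives the same grasp; the last joint's range is limited). The gripper opens to 85 mm and grips with 20 to 120 N. Pads are 22 mm wide; open, the fingers measure 114 mm over their backs; the gripper's body (76 mm by 85 mm) begins 54 mm behind the grasp point. The pads swing forward as they close: fully open they stand 13 mm farther back than shut.
Start: joints at [-1.441, 0.181, 1.607, -0, 1.354, -0.206], TCP at [0.189, -0.543, 0.231] pointing down, gripper open.
Joint ranges: [-2.99, 2.99], [-0.89, 2.07], [0.3, 2.58], [-1.14, 4.28], [0, 2.63], [-3.12, 3.12]. Speed limits (rad/s): [2.57, 2.57, 3.01, 3.14, 3.14, 3.14].

### API

Orientations are given as a unit quaternion [w, x, y, z].
In Python, from bench import ctrl gives the robot as it stands. The module is installed in compiled form; this text tells all that it offers.
- The arm moves only by the tool move_arm, never from a script. Its argument "plan" is one flat list of numbers, 6 for each row, row after row: the shift along the world's x, y, z in units of 50 mm (1.0 is 50 mm), then the turn, a rotation vector about the world's x, y, z in rad. A call has 1 to 10 rows; each row is the pose to reach, as a shift and turn from the pose commanded when the call began; what a row does not reach only later rows make up. A row lasts 1/8 s, in which the tool goes at most 62.5 mm and 10.7 degrees, less where a joint would pass 70% of its speed; a pose out of reach is approached as far as the arm can. A call with a gripper value outside its range is refused whole. "grip" is the finger opening in mm, from 0 to 85.4, set as the call begins (left out, the last holds). The fingers move at their own pace and stop on an object; the grip force is fixed at half the most. Time passes only in rows, so rows that repeat a pose let the fingers close. It gives the time, the measured TCP pose, the force, the opening and the grip force at its end, in the units of the state.
- ctrl.get_obs(): the state, without advancing time (a new reading comes with each control period).
- ctrl.camera(name): name is "side" or "top"; returns a dict with "pixels" (400x640x3 uint8, red, green, blue), "fx", "fy", "cx", "cy" (pixels), "origin" and "attitude" of the camera in the world. Camera axes: x right, y down, z forward; pixel columns grow to the right and rows downward; lengths in m; the calibration is good to about 2 mm. A picture is of the moment at which its call begins. There is no depth.
- ctrl.hand_in(): hands the job in; it is judged then, once.
The state is a dict: "time_s": time; "q": joint angles; "dq": joint speeds; "joint_efforts": joint torques, N m; "eef_pos": TCP position; "eef_rot": TCP orientation; "wrist_force": force on the tool from outside, world axes, zero at the start; "torque": the same for the moment, N m; "opening": opening from 0.0 (shut) to 1.0 (fully open); "grasp_force": force on a finger pad.
Only numpy, scipy, OpenCV 4.12 (cv2) and the standard library are available. Lean on these libraries where they do the work, as an engineer would, in place of code of your own. Each camera call takes 0.05 s, during which the arm holds its last target. There are 200 camera calls.

### The job

In one of the three closed grey instrument boxes on the desk a part has come loose. Pick the boxes up one at a time and shake each lengthwise, a few times to and fro, clear of the desk, until you find the one that rattles; set a box that stays quiet back down flat, about where it stood, and leave everything else on the desk alone. Finish while holding the rattling box in the gripper: present it straight ahead of the robot, level and still, more than 20 cm above the desk.

Things in the scene. Friction and masses are not known exactly. Their poses are not given: they have to be found in the camera images.
- left_box_mid (a point): centre (22 mm up) of the left one of three identical closed grey plastic boxes with screwed-down lid, 130 x 58 x 44 mm, flat on the desk; x along the 130 mm length, y across the 58 mm width (grip across it), z up. Each box weighs 310 to 430 g in all. In two boxes the part inside sits tight; in one, any of the three, an equal part of about 110 g is loose and runs along the length
- middle_box_mid (a point): centre (22 mm up) of the middle one of three identical closed grey plastic boxes with screwed-down lid, 130 x 58 x 44 mm, flat on the desk; x along the 130 mm length, y across the 58 mm width (grip across it), z up. The loose part runs about 90 mm from end to end when its box is tipped lengthwise by over 10 degrees or jerked; the inner floor falls gently to both ends, so in a level box it stays where it ran to once settled (half a second)
- right_box_mid (a point): centre (22 mm up) of the right one of three identical closed grey plastic boxes with screwed-down lid, 130 x 58 x 44 mm, flat on the desk; x along the 130 mm length, y across the 58 mm width (grip across it), z up. Held level, the loose part at one end or at the other changes the moment on the wrist about the box's y axis by about 0.1 N m; a tight box gives next to no change
- pen_mid (a point): bystander, to be left alone: blue ball pen, 9 x 141 x 8 mm, lying on the desk between the left and the middle box; this point is at its centre, half-way up
- tweezers_mid (a point): bystander, to be left alone: steel tweezers, 14 x 119 x 10 mm, lying on the desk between the middle and the right box; this point is at its centre, half-way up
- transformer_mid (a point): bystander, to be left alone: small mains transformer, 47 x 53 x 44 mm, standing behind the boxes; this point is at its centre, half-way up
- tape_mid (a point): bystander, to be left alone: roll of black insulating tape, 58 mm across, 19 mm high, lying behind the boxes; this point is at its centre, half-way up

How it is judged:
By the outcome, as a careful person would: the job done as asked, in the order asked, and still so for the second after the job is handed in, while the arm keeps its last pose, push and grip.
It also fails if it takes over 72 s, if anything falls off the work surface, if the arm or the gripper's body presses on something with over 40 N, if the wrist force passes 120 N, or if a joint passes its speed limit or range.

## Working session

There is one attempt and no reset: what is moved stays moved. The work goes in short steps, Python scripts to look and compute and a tool call to move; the robot and the scene stay as the last step left them, time stands still between calls to the robot, and variables do not carry over. Pictures are saved under pics/ and viewed, at most 10 in all, crops included, and the job is handed in when it is done.

Besides the shell and the picture viewer there is one more tool, called as name(argument=value, ...) on one line, values as JSON. move_arm: Moves the arm, as the interface text tells. Its arguments: {"type":"object","properties":{"plan":{"type":"array"},"grip":{"type":"number"}},"required":["plan"]}

```bash
mkdir -p pics; python3 - <<'E'
from bench import ctrl
import cv2
o=ctrl.get_obs();print({k:(v if isinstance(v,(float,int)) else [round(float(a),3) for a in v]) for k,v in o.items()})
for n in("top","side"):
    c=ctrl.camera(n);cv2.imwrite(f"pics/{n}0.png",c["pixels"][:,:,::-1]);print({k:c[k] for k in c if k!="pixels"})
E
```

```text
{'time_s': 0.0, 'q': [-1.441, 0.182, 1.608, 0.0, 1.354, -0.206], 'dq': [0.001, 0.0, 0.002, 0.001, -0.001, -0.003], 'joint_efforts': [-0.0, -44.487, -35.134, -0.0, 0.009, -0.0], 'eef_pos': [0.189, -0.542, 0.23], 'eef_rot': [-0.001, 0.986, 0.167, 0.0], 'wrist_force': [0.108, 0.394, -0.255], 'torque': [0.033, 0.04, 0.056], 'grasp_force': 0.0, 'opening': 1.0015320307837703}
{'fx': 478.3219438476931, 'fy': 478.3219438476931, 'cx': 322.3062784363577, 'cy': 197.09826162967244, 'origin': array([ 0.49561577, -0.05929654,  1.229875  ]), 'attitude': array([-0.0177453 ,  0.71445162, -0.69853006,  0.03605194])}
{'fx': 470.52209806151563, 'fy': 470.52209806151563, 'cx': 318.6143948198897, 'cy': 194.7990116197115, 'origin': array([0.18525847, 0.66159892, 0.75561102]), 'attitude': array([ 0.10104947, -0.2285467 ,  0.87362007, -0.41754447])}
```

View pics/top0.png

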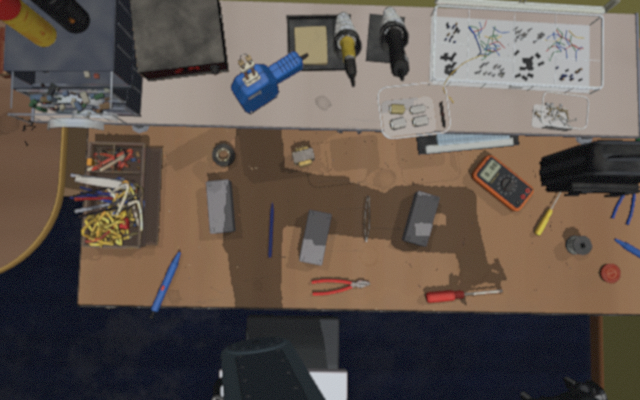

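View pics/side0.png

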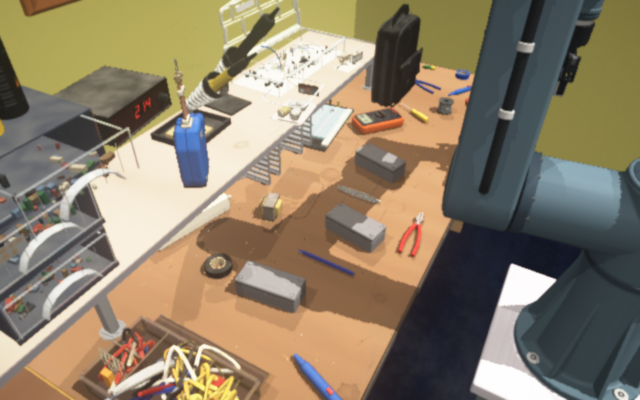

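The top view shows the boxes at about (220,207), (316,238) and (421,219). The pen is at (271,230), the tweezers at (367,217), the tape at (224,152) and the transformer at (302,153). In the side view the boxes are at (270,286), (355,228) and (381,161).

```bash
cat >h.py <<'E'
import numpy as np
from scipy.spatial.transform import Rotation as R
def RM(c):
    a=c["attitude"];return R.from_quat([a[1],a[2],a[3],a[0]]).as_matrix()
def ray(c,uv,z):
    d=RM(c)@np.array([(uv[0]-c["cx"])/c["fx"],(uv[1]-c["cy"])/c["fy"],1]);o=np.array(c["origin"])
    return o+d*(z-o[2])/d[2]
def proj(c,P):
    p=(np.atleast_2d(P)-c["origin"])@RM(c);return p[:,:2]/p[:,2:]*[c["fx"],c["fy"]]+[c["cx"],c["cy"]]
E
python3 - <<'E'
from bench import ctrl
import cv2
from h import *
c=ctrl.camera("top");
cv2.imwrite("pics/crop.png",cv2.resize(c["pixels"][170:275,195:450,::-1],None,fx=3,fy=3,interpolation=cv2.INTER_CUBIC))
for p in [(220,207),(316,238),(421,219)]:print(ray(c,p,.03).round(3))
for p in[(271,230),(367,217),(302,153),(224,152),(340,287)]:print(ray(c,p,.01).round(3))
E
```

```text
[0.557 0.166 0.03 ]
[ 0.485 -0.076  0.03 ]
[ 0.538 -0.34   0.03 ]
[0.502 0.039 0.01 ]
[ 0.541 -0.205  0.01 ]
[ 0.702 -0.035  0.01 ]
[0.699 0.165 0.01 ]
[ 0.362 -0.139  0.01 ]
```

View pics/crop.png

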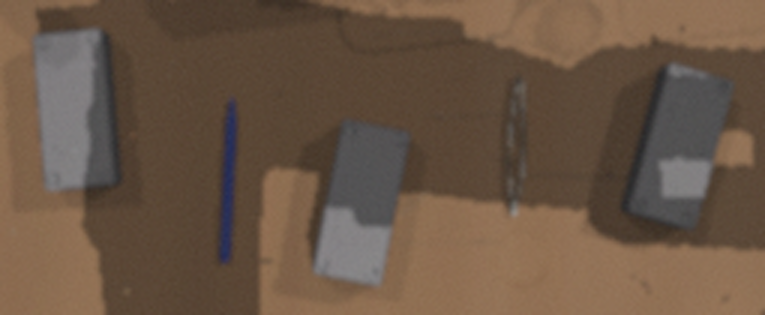

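```bash
cat >>h.py <<'E'
def box(x,y,a,dx=.130,dy=.058,h=.044):
    P=np.array([[sx*dx/2,sy*dy/2] for sx,sy in((1,1),(1,-1),(-1,-1),(-1,1))])
    q=P@np.array([[np.cos(a),np.sin(a)],[-np.sin(a),np.cos(a)]])+[x,y]
    return np.vstack([np.c_[q,[h]*4],np.c_[q,[0]*4]])
E
python3 - <<'E'
from bench import ctrl
import cv2
from h import *
from scipy.spatial import ConvexHull
from scipy.optimize import least_squares
c=ctrl.camera("top");s=ctrl.camera("side")
print(proj(c,[.4956,-.0593,0]))
# silhouette outline corners (top view), fit hull of the 8 projected corners
obs=[[(35,34),(106,30),(118,184),(46,190)],[(345,120),(409,130),(382,286),(314,273)],[(667,64),(733,80),(693,229),(624,210)]]
im=cv2.resize(c["pixels"],None,fx=3,fy=3,interpolation=cv2.INTER_CUBIC)[:,:,::-1].copy()
im2=cv2.resize(s["pixels"],None,fx=2,fy=2,interpolation=cv2.INTER_CUBIC)[:,:,::-1].copy()
for ob in obs:
    ob=np.array(ob)/3+[195,170]
    def f(p):
        P=proj(c,box(*p));hl=ConvexHull(P).points[ConvexHull(P).vertices]
        return [np.linalg.norm(hl-o,axis=1).min() for o in ob]+[0]
    w=np.array([ray(c,o,.04)[:2] for o in ob]);m=w.mean(0);d=w[0]+w[1]-w[2]-w[3]
    def g(p):
        P=proj(c,box(*p,h=.044))[:4]; return (P-ob).ravel()
    r=least_squares(g,[*m,np.arctan2(d[1],d[0])]);print(r.x.round(4),np.abs(r.fun).max().round(2))
    for im_,cc,k in((im,c,3),(im2,s,2)):
        P=(proj(cc,box(*r.x))*k+(k-1)/2).round().astype(int)
        for q in(P[:4],P[4:]):cv2.polylines(im_,[q.reshape(-1,1,2)],True,(0,255,0) if q is not P[4:] and (q==P[:4]).all() else (0,0,255),1)
a=im[495:825,585:1350];b=cv2.resize(im2[270:640,440:840],None,fx=.72,fy=.72)
cv2.imwrite("pics/ov.png",a);cv2.imwrite("pics/ov2.png",im2[270:640,440:840])
o=np.vstack([np.pad(a,((0,0),(0,0),(0,0))),cv2.copyMakeBorder(b,0,0,0,a.shape[1]-b.shape[1],cv2.BORDER_CONSTANT)])
cv2.imwrite("pics/ovv.png",o);print(o.shape)
E
```

```text
[[309.48364454 233.44179754]]
[0.5575 0.1621 0.1083] 0.67
[ 0.4864 -0.0753 -0.1616] 0.84
[ 0.5388 -0.3373 -0.2628] 1.05
(596, 765, 3)
```

View pics/ovv.png

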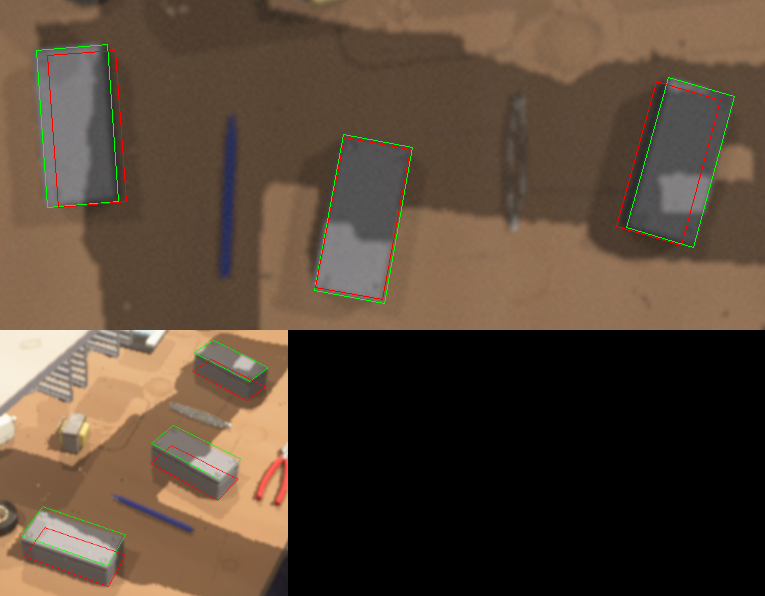

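The overlay fits all three boxes: right (0.539,-0.337, yaw -0.263), middle (0.486,-0.075, yaw -0.162) and left (0.558,0.162, yaw 0.108). I'll start with the right box.

move_arm(plan=[1,0.6,-0.2,0,0,-0.1,2,1.2,-0.5,0,0,-0.2,3,1.8,-0.8,0,0,-0.3,4,2.4,-1.1,0,0,-0.4,5,3,-1.4,0,0,-0.5,6,3.6,-1.6,0,0,-0.6,6.6,3.9,-1.6,0,0,-0.6,7,4.1,-1.6,0,0,-0.6,7,4.1,-1.6,0,0,-0.6,7,4.1,-1.6,0,0,-0.6], grip=85)

```text
time_s: 1.5
eef_pos: [0.5387, -0.3386, 0.1513]
eef_rot: [0.0, 0.991, -0.132, -0.0]
wrist_force: [0.4, 0.2, -0.1]
opening: 0.993
grasp_force: 0.0
```

```bash
cat >>h.py <<'E'
def st(n=0):
    from bench import ctrl
    T=[]
    for i in range(n+1):
        o=ctrl.get_obs();T.append(np.r_[o["wrist_force"],o["torque"],o["joint_efforts"]])
        if i<n:ctrl.camera("top")
    w,x,y,z=o["eef_rot"];r=R.from_quat([x,y,z,w]).as_matrix()
    print("t",round(o["time_s"],2),"p",np.round(o["eef_pos"],4),"yaw",round(float(np.arctan2(r[1,0],r[0,0])),3),"zax",r[:,2].round(3),"open",round(o["opening"]*85.4,1),"gf",round(float(o["grasp_force"]),1))
    print("q",np.round(o["q"],2))
    m=np.mean(T,0);s=np.std(T,0)
    print("F",m[:3].round(2),"M",m[3:6].round(3),"sd",s[3:6].round(3),"eff",m[6:].round(3),"My_box",round(float(m[3:6]@(r@[0,1,0])),3))
    return o
E
python3 -c "
from h import *;st(4)"
```

```text
t 1.7 p [ 0.5386 -0.3387  0.1514] yaw -0.266 zax [-0. -0. -1.] open 84.7 gf 0.0
q [-0.75  0.39  1.51 -0.    1.24  1.09]
F [-0.   -0.18  0.11] M [ 0.009  0.033 -0.014] sd [0.02  0.013 0.023] eff [ 4.2300e-01 -5.2926e+01 -3.3374e+01  2.2000e-02 -1.0000e-03 -3.0000e-03] My_box -0.034
```

move_arm(plan=[0,0,-1,0,0,0,0,0,-2,0,0,0,0,0,-2.5,0,0,0,0,0,-2.8,0,0,0,0,0,-2.95,0,0,0,0,0,-2.95,0,0,0])

```text
time_s: 2.45
eef_pos: [0.5397, -0.3383, 0.0043]
eef_rot: [0.0, 0.991, -0.132, 0.0]
wrist_force: [0.4, -0.9, -0.0]
opening: 0.993
grasp_force: 0.0
```

move_arm(plan=[0,0,0,0,0,0,0,0,0,0,0,0,0,0,0,0,0,0,0,0,0,0,0,0,0,0,0,0,0,0], grip=40)

```text
time_s: 3.08
eef_pos: [0.5404, -0.3385, 0.0053]
eef_rot: [0.001, 0.991, -0.132, 0.001]
wrist_force: [-1.0, 0.8, 6.4]
opening: 0.672
grasp_force: 66.1
```

```bash
python3 -c "
from h import *;st(0)"
```

```text
t 3.08 p [ 0.5404 -0.3385  0.0053] yaw -0.264 zax [ 0.002 -0.002 -1.   ] open 57.3 gf 66.1
q [-0.75  0.59  1.56  0.    0.99  1.09]
F [-1.    0.84  6.41] M [ 0.034  0.099 -0.039] sd [0. 0. 0.] eff [-2.2000e-01 -5.2927e+01 -2.5957e+01 -7.4000e-02 -2.3900e-01 -1.6000e-02] My_box -0.105
```

move_arm(plan=[0,0,0.2,0,0,0,0,0,0.7,0,0,0,0,0,1.4,0,0,0,-0.2,0,2.1,0,0,0,-0.5,0,2.7,0,0,0,-0.8,0,3,0,0,0,-1,0,3,0,0,0,-1,0,3,0,0,0])

```text
time_s: 4.08
eef_pos: [0.4885, -0.3373, 0.1527]
eef_rot: [-0.001, 0.991, -0.132, -0.001]
wrist_force: [0.2, 0.2, -2.9]
opening: 0.665
grasp_force: 65.3
```

```bash
python3 -c "
from h import *;st(10)"
```

```text
t 4.58 p [ 0.4896 -0.3378  0.1536] yaw -0.264 zax [-0.  0. -1.] open 57.4 gf 65.3
q [-0.8   0.3   1.62  0.    1.22  1.03]
F [ 0.1   0.16 -3.42] M [-0.003 -0.013  0.003] sd [0.032 0.028 0.03 ] eff [-9.4000e-02 -5.0550e+01 -3.4381e+01 -2.0000e-02  2.5000e-02 -8.0000e-03] My_box 0.013
```

move_arm(plan=[0.58,-0.16,0,0,0,0,-0.58,0.16,0,0,0,0,0.58,-0.16,0,0,0,0,-0.58,0.16,0,0,0,0,0.58,-0.16,0,0,0,0,-0.58,0.16,0,0,0,0,0.58,-0.16,0,0,0,0,0,0,0,0,0,0,0,0,0,0,0,0])

```text
time_s: 5.7
eef_pos: [0.4883, -0.3371, 0.1522]
eef_rot: [-0.001, 0.991, -0.132, -0.001]
wrist_force: [0.2, 0.9, -3.4]
opening: 0.667
grasp_force: 66.6
```

```bash
python3 -c "
from h import *;st(10)"
```

```text
t 6.2 p [ 0.4897 -0.338   0.1541] yaw -0.264 zax [ 0. -0. -1.] open 57.3 gf 66.6
q [-0.8   0.3   1.62  0.    1.22  1.03]
F [ 0.08  0.02 -3.4 ] M [ 0.009  0.008 -0.012] sd [0.039 0.083 0.027] eff [-6.0000e-02 -4.9860e+01 -3.4054e+01 -2.4000e-02  3.9000e-02 -1.4000e-02] My_box -0.01
```

move_arm(plan=[0,0,0,0.04,0.16,0,0,0,0,0.08,0.3,0,0,0,0,0.1,0.38,0,0,0,0,0.1,0.38,0,0,0,0,0.1,0.38,0,0,0,0,0.1,0.38,0,0,0,0,0.06,0.22,0,0,0,0,0.02,0.08,0,0,0,0,0,0,0,0,0,0,0,0,0])

```text
time_s: 7.45
eef_pos: [0.4881, -0.3377, 0.1549]
eef_rot: [0.0, 0.991, -0.132, 0.0]
wrist_force: [0.3, -0.2, -3.4]
opening: 0.67
grasp_force: 66.8
```

```bash
python3 -c "
from h import *;st(10)"
```

```text
t 7.95 p [ 0.4897 -0.3378  0.1534] yaw -0.264 zax [-0.001  0.    -1.   ] open 57.4 gf 66.8
q [-0.8   0.3   1.62 -0.    1.22  1.03]
F [-0.2   0.3  -3.36] M [-0.017 -0.059  0.019] sd [0.047 0.129 0.035] eff [-1.0400e-01 -5.0629e+01 -3.4167e+01  1.1000e-02 -2.0000e-02 -2.4000e-02] My_box 0.062
```

move_arm(plan=[0,0,0,-0.04,-0.16,0,0,0,0,-0.08,-0.3,0,0,0,0,-0.1,-0.38,0,0,0,0,-0.1,-0.38,0,0,0,0,-0.1,-0.38,0,0,0,0,-0.1,-0.38,0,0,0,0,-0.06,-0.22,0,0,0,0,-0.02,-0.08,0,0,0,0,0,0,0,0,0,0,0,0,0])

```text
time_s: 9.2
eef_pos: [0.4913, -0.3382, 0.1536]
eef_rot: [0.0, 0.991, -0.131, 0.0]
wrist_force: [0.1, -0.4, -4.1]
opening: 0.669
grasp_force: 66.8
```

```bash
python3 -c "
from h import *;st(10)"
```

```text
t 9.7 p [ 0.4893 -0.338   0.154 ] yaw -0.265 zax [ 0. -0. -1.] open 57.3 gf 66.8
q [-0.8   0.3   1.62  0.    1.22  1.03]
F [ 0.1   0.06 -3.84] M [-0.042 -0.099  0.002] sd [0.038 0.086 0.03 ] eff [ 1.5100e-01 -5.0086e+01 -3.4772e+01 -2.5000e-02  3.1000e-02  3.3000e-02] My_box 0.107
```

```bash
python3 -c "
from h import *;st(10)"
```

```text
t 10.2 p [ 0.4895 -0.3379  0.1537] yaw -0.264 zax [-0.  0. -1.] open 57.6 gf 66.8
q [-0.8   0.3   1.62  0.    1.22  1.03]
F [-0.18  0.14 -3.61] M [ 0.025  0.084 -0.001] sd [0.032 0.086 0.03 ] eff [-1.6000e-02 -5.0295e+01 -3.4409e+01 -4.0000e-03  7.0000e-03 -1.0000e-03] My_box -0.087
```

```bash
cat >>h.py <<'E'
def series(n):
    from bench import ctrl
    for i in range(n+1):
        o=ctrl.get_obs();w,x,y,z=o["eef_rot"];r=R.from_quat([x,y,z,w]).as_matrix()
        print(round(o["time_s"],3),"My",round(float(np.array(o["torque"])@r[:,1]),3),"F",(np.array(o["wrist_force"])@r).round(2),"q2,3,5",np.round(np.array(o["q"])[[1,2,4]],4),"tau5",round(float(o["joint_efforts"][4]),3))
        if i<n:ctrl.camera("top")
E
python3 -c "
from h import *;series(12)"
```

```text
10.2 My -0.053 F [-0.06 -0.3   3.96] q2,3,5 [0.3021 1.6239 1.2156] tau5 0.008
10.25 My 0.017 F [-0.25 -0.15  2.84] q2,3,5 [0.3021 1.6239 1.2156] tau5 0.007
10.3 My -0.017 F [0.16 0.38 3.14] q2,3,5 [0.3021 1.6239 1.2156] tau5 0.007
10.35 My 0.017 F [ 0.51 -0.42  3.71] q2,3,5 [0.3022 1.6239 1.2156] tau5 0.007
10.4 My 0.135 F [-0.26 -0.27  2.83] q2,3,5 [0.3021 1.6239 1.2157] tau5 0.007
10.45 My 0.139 F [-0.55  0.22  4.07] q2,3,5 [0.3021 1.6239 1.2156] tau5 0.006
10.5 My 0.166 F [0.66 0.48 3.4 ] q2,3,5 [0.3021 1.6239 1.2157] tau5 0.006
10.55 My 0.07 F [-0.37 -0.03  3.31] q2,3,5 [0.3021 1.6239 1.2156] tau5 0.007
10.6 My -0.025 F [ 0.02 -0.7   3.16] q2,3,5 [0.3021 1.6239 1.2156] tau5 0.007
10.65 My -0.137 F [ 0.15 -0.24  2.67] q2,3,5 [0.3021 1.6239 1.2156] tau5 0.008
10.7 My -0.122 F [-0.5   0.73  2.58] q2,3,5 [0.3021 1.6239 1.2156] tau5 0.008
10.75 My -0.071 F [-0.45  0.31  3.31] q2,3,5 [0.302  1.6239 1.2156] tau5 0.008
10.8 My -0.048 F [ 0.9  -0.78  4.06] q2,3,5 [0.302  1.6239 1.2156] tau5 0.007
```

move_arm(plan=[0,0,0,0.04,0.16,0,0,0,0,0.08,0.3,0,0,0,0,0.1,0.38,0,0,0,0,0.1,0.38,0,0,0,0,0.1,0.38,0,0,0,0,0.1,0.38,0,0,0,0,0.06,0.22,0,0,0,0,0.02,0.08,0,0,0,0,0,0,0,0,0,0,0,0,0])

```text
time_s: 12.05
eef_pos: [0.4881, -0.3377, 0.1549]
eef_rot: [0.0, 0.991, -0.132, 0.0]
wrist_force: [0.0, 0.4, -3.0]
opening: 0.675
grasp_force: 67.1
```

```bash
python3 -c "
from h import *;series(18)"
```

```text
12.05 My 0.085 F [-0.07 -0.42  3.04] q2,3,5 [0.2978 1.6269 1.2162] tau5 -0.397
12.1 My 0.115 F [ 0.15 -0.14  3.14] q2,3,5 [0.2998 1.6246 1.2171] tau5 -0.076
12.15 My 0.085 F [ 0.95 -0.41  3.41] q2,3,5 [0.3012 1.6232 1.2172] tau5 0.03
12.2 My 0.125 F [ 0.32 -0.39  2.77] q2,3,5 [0.3023 1.6225 1.217 ] tau5 0.051
12.25 My 0.101 F [ 0.31 -0.59  3.56] q2,3,5 [0.303  1.6222 1.2167] tau5 0.045
12.3 My 0.234 F [-0.14 -0.36  2.83] q2,3,5 [0.3033 1.6223 1.2165] tau5 0.035
12.35 My 0.114 F [-0.22  0.08  3.01] q2,3,5 [0.3035 1.6224 1.2163] tau5 0.026
12.4 My 0.168 F [0.01 0.06 2.33] q2,3,5 [0.3035 1.6226 1.2162] tau5 0.02
12.45 My 0.175 F [1.07 1.18 3.18] q2,3,5 [0.3034 1.6229 1.2161] tau5 0.016
12.5 My 0.141 F [-0.38  0.1   3.01] q2,3,5 [0.3033 1.6231 1.2159] tau5 0.013
12.55 My 0.181 F [-0.04 -0.12  4.01] q2,3,5 [0.3031 1.6233 1.2159] tau5 0.012
12.6 My 0.189 F [ 1.15 -0.22  3.17] q2,3,5 [0.3029 1.6234 1.2159] tau5 0.01
12.65 My 0.185 F [-0.69  0.99  3.32] q2,3,5 [0.3027 1.6236 1.2158] tau5 0.01
12.7 My 0.143 F [ 0.14 -0.34  3.39] q2,3,5 [0.3025 1.6237 1.2158] tau5 0.009
12.75 My 0.094 F [0.17 0.24 2.3 ] q2,3,5 [0.3024 1.6238 1.2157] tau5 0.008
12.8 My 0.109 F [-0.13 -0.17  3.11] q2,3,5 [0.3022 1.6239 1.2157] tau5 0.008
12.85 My 0.071 F [-0.05 -0.31  3.02] q2,3,5 [0.3021 1.6239 1.2157] tau5 0.008
12.9 My -0.004 F [-0.3   1.04  3.22] q2,3,5 [0.302  1.6239 1.2157] tau5 0.008
12.95 My 0.016 F [0.4  0.58 3.84] q2,3,5 [0.302  1.6239 1.2157] tau5 0.008
```

```bash
python3 -c "
from h import *;series(14);st(0)"
```

```text
12.95 My 0.016 F [0.4  0.58 3.84] q2,3,5 [0.302  1.6239 1.2157] tau5 0.008
13.0 My -0.152 F [-0.49  1.38  2.91] q2,3,5 [0.302  1.6239 1.2157] tau5 0.008
13.05 My -0.117 F [-0.21  0.1   2.87] q2,3,5 [0.3019 1.6239 1.2156] tau5 0.008
13.1 My -0.096 F [-0.12 -0.47  3.95] q2,3,5 [0.302  1.624  1.2156] tau5 0.008
13.15 My -0.176 F [-0.11 -0.13  3.63] q2,3,5 [0.302  1.6239 1.2157] tau5 0.008
13.2 My -0.117 F [-0.03 -0.32  3.39] q2,3,5 [0.302  1.6239 1.2157] tau5 0.007
13.25 My -0.079 F [-0.06 -0.72  3.79] q2,3,5 [0.302  1.6239 1.2156] tau5 0.007
13.3 My 0.061 F [-0.16  0.36  3.82] q2,3,5 [0.302  1.6239 1.2157] tau5 0.007
13.35 My 0.087 F [0.01 0.01 3.91] q2,3,5 [0.302  1.6239 1.2156] tau5 0.006
13.4 My 0.156 F [0.19 0.29 2.81] q2,3,5 [0.302  1.6239 1.2156] tau5 0.006
13.45 My 0.172 F [0.48 0.17 3.06] q2,3,5 [0.302  1.6239 1.2157] tau5 0.006
13.5 My 0.125 F [-0.74  0.2   3.46] q2,3,5 [0.302  1.6239 1.2156] tau5 0.006
13.55 My 0.122 F [-0.76 -0.04  3.28] q2,3,5 [0.302  1.6239 1.2156] tau5 0.007
13.6 My 0.01 F [-0.18 -1.    3.58] q2,3,5 [0.3021 1.6239 1.2156] tau5 0.007
13.65 My 0.023 F [-1.6  -0.02  2.9 ] q2,3,5 [0.3021 1.6239 1.2157] tau5 0.007
t 13.65 p [ 0.4895 -0.3379  0.1538] yaw -0.264 zax [-0.  0. -1.] open 56.9 gf 67.1
q [-0.8   0.3   1.62  0.    1.22  1.03]
F [-1.54  0.43 -2.9 ] M [-0.005 -0.022 -0.049] sd [0. 0. 0.] eff [-1.0000e-03 -5.0282e+01 -3.4427e+01 -4.0000e-03  7.0000e-03  0.0000e+00] My_box 0.023
```

Settled, the joint-5 effort is the same after tilting either way (0.007 and 0.008), so the right box is quiet. I'll set it back.

move_arm(plan=[0.5,0,-0.6,0,0,0,0.9,0,-1.4,0,0,0,1,0,-2.2,0,0,0,1,0,-2.6,0,0,0,1,0,-2.8,0,0,0,1,0,-2.92,0,0,0,1,0,-2.98,0,0,0,1,0,-3,0,0,0,1,0,-3,0,0,0])

```text
time_s: 14.78
eef_pos: [0.54, -0.3386, 0.0053]
eef_rot: [0.001, 0.991, -0.132, 0.001]
wrist_force: [-2.2, 0.7, 4.8]
opening: 0.671
grasp_force: 67.9
```

move_arm(plan=[0,0,0,0,0,0,0,0,0,0,0,0,0,0,0,0,0,0,0,0,0.1,0,0,0,0,0,0.5,0,0,0,0,0,1.3,0,0,0,0,0,2.2,0,0,0,0,0,3,0,0,0,0,0,3,0,0,0], grip=85)

```text
time_s: 15.9
eef_pos: [0.542, -0.34, 0.1603]
eef_rot: [0.003, 0.991, -0.132, 0.004]
wrist_force: [-0.1, -1.5, -0.2]
opening: 0.996
grasp_force: 0.0
```

```bash
python3 -c "
from h import *;o=st(2);import numpy as np
p=o['eef_pos'];print((np.array([.4864,-.0753,p[2]])-p)/.05,-.1616+.2635)"
```

```text
t 16.0 p [ 0.5398 -0.3381  0.1553] yaw -0.264 zax [ 0.002 -0.001 -1.   ] open 84.8 gf 0.0
q [-0.75  0.39  1.51  0.    1.24  1.09]
F [ 0.1  -0.4  -0.37] M [-0.007 -0.007 -0.006] sd [0.026 0.021 0.015] eff [ 6.7000e-02 -5.4384e+01 -3.4617e+01  5.0000e-03  9.9000e-02  0.0000e+00] My_box 0.008
[-1.06772539  5.25624348  0.        ] 0.10190000000000002
```

move_arm(plan=[-0.1,0.7,0,0,0,0.02,-0.3,1.7,0,0,0,0.04,-0.5,2.7,0,0,0,0.06,-0.7,3.7,0,0,0,0.08,-0.9,4.6,0,0,0,0.1,-1.05,5.25,0,0,0,0.1,-1.05,5.25,0,0,0,0.1])

```text
time_s: 16.88
eef_pos: [0.4854, -0.0729, 0.1525]
eef_rot: [-0.001, 0.997, -0.081, -0.001]
wrist_force: [0.5, 0.1, -0.2]
opening: 0.996
grasp_force: 0.0
```

move_arm(plan=[0,0,-1,0,0,0,0,0,-2,0,0,0,0,0,-2.6,0,0,0,0,0,-2.85,0,0,0,0,0,-2.97,0,0,0,0,0,-3,0,0,0,0,0,-3,0,0,0])

```text
time_s: 17.75
eef_pos: [0.4879, -0.0758, 0.0047]
eef_rot: [0.0, 0.997, -0.082, 0.001]
wrist_force: [0.2, 1.1, -0.0]
opening: 0.994
grasp_force: 0.0
```

move_arm(plan=[0,0,0,0,0,0,0,0,0,0,0,0,0,0,0,0,0,0,0,0,0,0,0,0,0,0,0,0,0,0], grip=40)

```text
time_s: 18.38
eef_pos: [0.4877, -0.0754, 0.0047]
eef_rot: [0.0, 0.997, -0.082, 0.001]
wrist_force: [-0.4, 1.8, 6.0]
opening: 0.675
grasp_force: 65.4
```

```bash
python3 - <<'E'
from h import *;st(0)
from bench import ctrl
import cv2
a=ctrl.camera("top")["pixels"][100:320,180:480,::-1];b=ctrl.camera("side")["pixels"][100:320,180:480,::-1]
cv2.imwrite("pics/g1.png",cv2.resize(np.vstack([a,b]),None,fx=1.3,fy=1.3))
E
```

```text
t 18.38 p [ 0.4877 -0.0754  0.0047] yaw -0.164 zax [ 0.002 -0.    -1.   ] open 57.7 gf 65.4
q [-0.39  0.34  1.95  0.    0.85  1.34]
F [-0.41  1.84  5.97] M [ 0.379  0.065 -0.007] sd [0. 0. 0.] eff [-5.8500e-01 -3.9296e+01 -2.3153e+01 -3.6700e-01 -3.8700e-01 -3.2000e-02] My_box -0.127
```

View pics/g1.png

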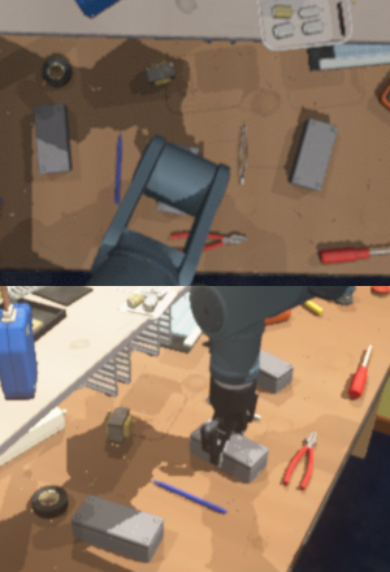

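The gripper holds the middle box, and the right box stands back in its place. Next is the lift, shake and tilt.

move_arm(plan=[0,0,0.2,0,0,0,0,0,0.7,0,0,0,0,0,1.4,0,0,0,0,0,2.1,0,0,0,0,0,2.7,0,0,0,0,0,3,0,0,0,0,0,3,0,0,0])

```text
time_s: 19.35
eef_pos: [0.4874, -0.0755, 0.1545]
eef_rot: [0.0, 0.997, -0.082, 0.001]
wrist_force: [-0.2, 0.6, -4.7]
opening: 0.675
grasp_force: 65.2
```

move_arm(plan=[0.59,-0.1,0,0,0,0,-0.59,0.1,0,0,0,0,0.59,-0.1,0,0,0,0,-0.59,0.1,0,0,0,0,0.59,-0.1,0,0,0,0,-0.59,0.1,0,0,0,0,0.59,-0.1,0,0,0,0,0,0,0,0,0,0,0,0,0,0,0,0])

```text
time_s: 20.48
eef_pos: [0.4842, -0.0743, 0.1504]
eef_rot: [-0.001, 0.997, -0.082, -0.004]
wrist_force: [-0.1, -0.1, -3.5]
opening: 0.669
grasp_force: 68.0
```

move_arm(plan=[0,0,0,0.025,0.16,0,0,0,0,0.05,0.3,0,0,0,0,0.06,0.38,0,0,0,0,0.06,0.38,0,0,0,0,0.06,0.38,0,0,0,0,0.06,0.38,0,0,0,0,0.035,0.22,0,0,0,0,0.012,0.08,0,0,0,0,0,0,0,0,0,0,0,0,0])

```text
time_s: 21.72
eef_pos: [0.4856, -0.075, 0.1545]
eef_rot: [0.0, 0.997, -0.082, 0.0]
wrist_force: [-1.5, 0.6, -4.2]
opening: 0.67
grasp_force: 68.0
```

```bash
python3 -c "
from h import *
from bench import ctrl
for i in range(14):ctrl.camera('top')
st(10)"
```

```text
t 22.93 p [ 0.487  -0.0754  0.1538] yaw -0.164 zax [ 0. -0. -1.] open 57.2 gf 68.0
q [-0.39  0.08  1.88 -0.    1.17  1.34]
F [ 0.08 -0.02 -4.06] M [ 0.002  0.027 -0.   ] sd [0.054 0.263 0.038] eff [-0.0000e+00 -3.8408e+01 -3.3931e+01  1.0000e-02 -3.8000e-02  0.0000e+00] My_box -0.027
```

move_arm(plan=[0,0,0,-0.025,-0.16,0,0,0,0,-0.05,-0.3,0,0,0,0,-0.06,-0.38,0,0,0,0,-0.06,-0.38,0,0,0,0,-0.06,-0.38,0,0,0,0,-0.06,-0.38,0,0,0,0,-0.035,-0.22,0,0,0,0,-0.012,-0.08,0,0,0,0,0,0,0,0,0,0,0,0,0])

```text
time_s: 24.18
eef_pos: [0.4888, -0.0758, 0.1537]
eef_rot: [0.0, 0.997, -0.082, 0.0]
wrist_force: [-0.6, -0.0, -4.7]
opening: 0.667
grasp_force: 68.2
```

```bash
python3 -c "
from h import *
from bench import ctrl
for i in range(14):ctrl.camera('top')
st(10)"
```

```text
t 25.38 p [ 0.487  -0.0754  0.1538] yaw -0.164 zax [-0.  0. -1.] open 57.2 gf 68.4
q [-0.39  0.08  1.88 -0.    1.17  1.34]
F [ 0.06 -0.   -4.08] M [ 0.001 -0.071  0.011] sd [0.071 0.292 0.022] eff [-1.0000e-03 -3.8364e+01 -3.3832e+01 -1.4000e-02  5.8000e-02 -0.0000e+00] My_box 0.07
```

The middle box's joint-5 effort goes from -0.038 to +0.058 and its moment from -0.03 to +0.07. That change of about 0.1 N m means it rattles, so I'll present it.

move_arm(plan=[0,0.1,0.2,0,0,0.02,0.05,0.3,0.7,0,0,0.05,0.1,0.6,1.2,0,0,0.08,0.15,0.9,1.8,0,0,0.11,0.2,1.2,2.4,0,0,0.14,0.25,1.4,2.8,0,0,0.16,0.25,1.5,3,0,0,0.164,0.25,1.5,3,0,0,0.164,0.25,1.5,3,0,0,0.164,0.25,1.5,3,0,0,0.164])

```text
time_s: 26.62
eef_pos: [0.499, -0.0006, 0.3027]
eef_rot: [-0.0, 1.0, -0.0, -0.001]
wrist_force: [0.2, 0.1, -3.6]
opening: 0.669
grasp_force: 68.3
```

```bash
python3 - <<'E'
from h import *
from bench import ctrl
import cv2
for i in range(15):ctrl.camera("top")
st(2)
a=ctrl.camera("top")["pixels"][100:320,180:480,::-1];b=ctrl.camera("side")["pixels"][50:350,180:480,::-1]
cv2.imwrite("pics/g2.png",np.vstack([a,b]))
E
```

```text
t 27.48 p [ 4.995e-01 -4.000e-04  3.038e-01] yaw -0.0 zax [ 0.  0. -1.] open 57.1 gf 68.3
q [-0.24 -0.05  1.7   0.    1.49  1.33]
F [ 0.06  0.02 -4.63] M [ 0.033 -0.061  0.016] sd [0.035 0.126 0.014] eff [-2.0000e-03 -3.6277e+01 -3.8732e+01 -1.6000e-02  5.7000e-02  0.0000e+00] My_box 0.061
```

View pics/g2.png

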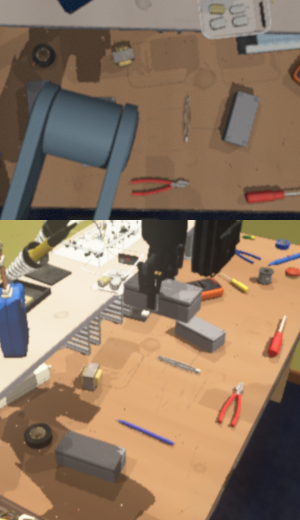

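The side view shows the box held at about (160,297), with everything else where it stood. Before handing in I'll check that it's level with an overlay.

```bash
python3 - <<'E'
from h import *
from bench import ctrl
import cv2
c=ctrl.camera("side");p=ctrl.get_obs()["eef_pos"]
P=box(p[0],p[1],0);P[:,2]+=p[2]-.0047
im=cv2.resize(c["pixels"],None,fx=4,fy=4,interpolation=cv2.INTER_CUBIC)[:,:,::-1].copy()
Q=(proj(c,P)*4+1.5).round().astype(int)
for q in(Q[:4],Q[4:]):cv2.polylines(im,[q.reshape(-1,1,2)],True,(0,255,0),1)
m=Q.mean(0).astype(int);cv2.imwrite("pics/g3.png",im[m[1]-220:m[1]+220,m[0]-300:m[0]+300])
E
```

```text
(no output)
```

View pics/g3.png

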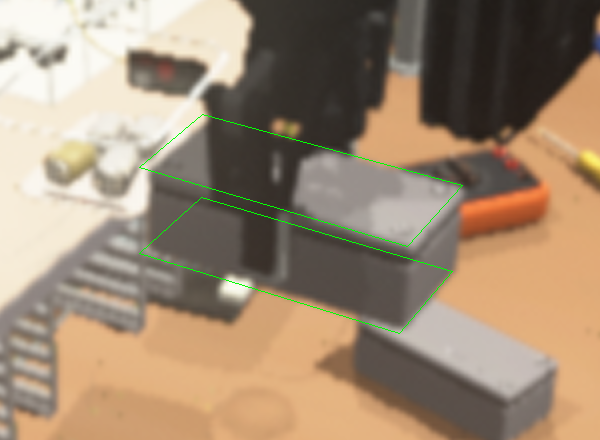

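The overlay matches the held box: its edges run along the level wireframe from (140,165) to (410,245), so it is level. I'm handing in.

```bash
python3 -c "
from bench import ctrl;print(ctrl.hand_in())"
```

```text
the job is handed in; nothing more can be done
None
```

The middle box rattles: I handed in holding it level, straight ahead, with its underside about 30 cm above the desk; the right box was quiet and is back in place, and the left box was never lifted.

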